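# Load a tube into the drilling jig and clip its clamp shut

### The arm

A 6-joint arm with a two-finger parallel gripper is mounted at the origin on the work surface. World frame = base frame: x ahead of the robot, y to its left, z up, the work surface at z = 0. Lengths are in m, angles in rad, forces in N, time in s.
With the tool pointing down it reaches from about 0.35 to 0.775 m from the base axis. Payload 5.5 kg.
Tool frame: the origin (TCP) lies on the centre line of the jaws, within the pads' length; the fingertips stand 11 mm ahead of it and the grasp point (between the pads) lies 8 mm behind it (env.tip_extent is the distance from the TCP to the fingertips, in m); z points along the fingers, y is the line along which they close (so a half turn about z gives the same grasp; the last joint's range is limited). The gripper opens to 85 mm and grips with 20 to 120 N. Pads are 22 mm wide; open, the fingers measure 114 mm over their backs; the gripper's body (76 mm by 85 mm) begins 54 mm behind the grasp point. The pads swing forward as they close: fully open they stand 13 mm farther back than shut.
Start: joints at [-1.378, 0.313, 0.046, 1.304, 0, 1.431], TCP at [0.188, -0.543, 0.242] pointing down, gripper open.
Joint ranges: [-2.76, 2.76], [-0.86, 1.69], [-1.03, 1.26], [-2.2, 2.34], [-1.47, 1.5], [-3.14, 3.14]. Speed limits (rad/s): [2.57, 2.57, 3.14, 3.14, 3.14, 3.14].

### API

Orientations are given as a unit quaternion [w, x, y, z].
In Python, from workcell import env gives the robot as it stands.
- The arm moves only by the shell command python3 -m jog 'ROWS' [FORCE]. ROWS is JSON, a list of rows, each a list of 5 numbers: the gripper's target within -1 to 1 (shut at 1, half-way at 0, fully open at -1), then the shift along the tool's x, y, z in m, then the turn about the tool's z in degrees. In form: [[fingers, tx, ty, tz, turn], ...]. A call has 1 to 5 rows; each row shifts and turns the commanded pose from where the row before left it, along the tool's axes as they then stand; what a row does not reach is not made up. A row lasts 1/12 s, in which the tool goes at most 41.7 mm and 7.16 degrees, less where a joint would pass 70% of its speed; a pose out of reach is approached as far as the arm can. A call is refused whole if a number of a shift passes 0.0417 or a number of a turn 7.16, either way. A call with a gripper value outside its range is refused whole. The fingers move at their own pace and stop on an object; FORCE is the grip in N (left out, the last holds). Time passes only in rows, so rows that do not move let the fingers close. It gives the time, the measured TCP pose, the force, the opening and the grip force at its end, in the units of the state.
- env.get_state(): the state, without advancing time (a new reading comes with each control period).
- env.read_camera(name): name is "side" or "top" or "wrist"; returns a dict with "img" (384x512x3 uint8, red, green, blue), "fov_y" (degrees; the focal length in pixels is half the picture's height over the tangent of half this angle, whatever the lens; pixels are square), "cx", "cy" (the principal point, pixels), "T" (4x4, takes a point from camera to world coordinates). Camera axes: x right, y up, looking along -z (the intrinsics and any distortion apply to the point x, -y, -z); pixel columns grow to the right and rows downward; lengths in m; the calibration is good to about 2 mm. A picture is of the moment at which its call begins. There is no depth.
- env.hand_in(): hands the job in; it is judged then, once.
The state is a dict: "clock": time; "joint_pos": joint angles; "qvel": joint speeds; "tau": joint torques, N m; "tcp_pos": TCP position; "orientation": TCP orientation; "wrist_force": force on the tool from outside, world axes, zero at the start; "ft_torque": the same for the moment, N m; "finger_gap": finger opening in m; "grip_force": force on a finger pad.
Only numpy, scipy, OpenCV 4.12 (cv2) and the standard library are available. Lean on these libraries where they do the work, as an engineer would, in place of code of your own. Each camera call takes 0.05 s, during which the arm holds its last target. There are 200 camera calls.

### The job

Get the drilling jig ready for the drill: slide the steel tube along its V-blocks until its end is fully home against the jig's end stop. Then swing the open clamp leaf down over the tube and press it until its spring hook clips under the latch pin and the leaf stays shut by itself, leaving the things around the jig where they are.

Things in the scene. Friction and masses are not known exactly. Their poses are not given: they have to be found in the camera images.
- jig: Drilling jig fixed to the bench: dark steel base, jig x -75 to +105, y -76 to +70 mm, 20 mm high. Origin on the bench, z up. Two steel V-blocks (60 mm wide, y -65 to -25 and 25 to 65 mm, 51.5 mm tall) carry the tube along jig y, its axis at x = 0, 50 mm above the bench. The clamp leaf is hinged at the jig's +x end; the latch pin is at the -x end, nearest the robot.
- stop_face (a point): Middle of the face of the end stop, a steel plate 44 mm wide, its top 68 mm above the bench, closing the -y end of the V-blocks. Face at jig y = -65 mm, x = 0; this point 50 mm above the bench, on the seated tube's axis; axes as the jig's.
- leaf (a joint): Hinge of the clamp leaf (rad): 0 = shut, level, on its stop; grows as the free end rises; 1.57 = upright; limit 1.75. Stiff hinge (0.45 N m): the leaf stays where it is left. Two sprung pads under it meet the tube 0.05 rad before shut and press on it with about 12 N. The last 0.1 rad takes 5 to 15 N at the press spot. Clipped, the leaf springs back to rest about 0.01 rad open.
- leaf_hinge (a point): Middle of the leaf's hinge axis (along jig y): jig x = +85, y = 0, 79 mm above the bench, between two lugs 88 mm tall, 82 mm over their outsides. The leaf is an aluminium plate 10 mm thick, 56 mm wide, reaching 184 mm from this axis, which lies in its mid-thickness; shut, its top face is 84 mm above the bench. Axes turn with the leaf: x from free end to hinge, z out of the top face.
- press_spot (a point): Middle of the blue patch (34 x 50 mm) on the leaf's top (outer) face, 135 mm from the hinge axis, on the centreline: a good place to push and press. Axes turn with the leaf as for the hinge point. Between patch and hinge, 85 mm from the axis, a steel drill bush 22 mm across stands 5 mm proud.
- hook (a joint): Hinge of the spring hook (rad), a steel latch arm 18 mm wide with a red lip at its lower end, pivoted at the leaf's free end 170 mm from the hinge, standing 68 mm out from the leaf's mid-thickness on the under side. 0 = at rest, where its spring returns it; grows as its end is forced outwards. As the leaf shuts, its ramp rides over the pin (to about 0.13) then it snaps back to 0 under the pin.
- hook_nose (a point): Middle of the flat upper face of the hook's nose, which catches under the latch pin. Clipped, it lies about 4 mm below the pin's axis.
- pin_mid (a point): Middle of the latch pin, a fixed steel cross pin 8 mm in diameter along jig y between two dark lugs at the front of the jig: jig x = -88 mm, y = 0, 40 mm above the bench.
- tube: Loose steel tube to be drilled, 24 mm in diameter, 150 mm long, about 0.16 kg, lying in the V-blocks. Origin on its axis at mid length, its own y along the tube (it may roll about it). It starts drawn out towards jig +y by 20 to 40 mm; home against the stop its middle is at jig y = +10 mm and its free end at y = +85 mm, still 20 mm out of the V-blocks.
- oil_bottle: White plastic oil bottle with a red cap, 48 mm in diameter, 135 mm tall, standing on the bench; bystander. Origin under its middle.
- deburrer: Hand deburring tool with a blue handle, 150 mm long, lying on the bench; bystander. Origin under its middle.
- brush: Small brush, 170 mm long, lying on the bench; bystander. Origin under its middle.
- vice: Dark steel machine vice 130 x 170 mm with a wooden strip holding four upright pins, 175 mm tall, fixed on the bench to the robot's left; not part of the job. Origin under its middle.
- tray: Stainless tray 200 x 270 mm, 50 mm high, with cut tubes in it, fixed on the bench to the robot's right; not part of the job. Origin under its middle.
Things that resemble listed ones, but are neither listed nor needed, are in the scene too. Leave any black, brown or red look-alike of the tube alone.

How it is judged:
On the way, in this order (a step that is already met when the one before it is completed fails the run):
1. the tube is home against the end stop (within 3 mm), with the leaf still open (y of tube in the frame of jig below 0.013 m and value of joint leaf above 0.3 rad), for 0.2 s.
2. the leaf is shut and the hook is clipped under the latch pin (value of joint leaf below 0.025 rad and value of joint hook below 0.06 rad), for 0.2 s.
At the end, for the whole second after the job is handed in: The leaf is shut (less than 0.025 rad open) with the hook back within 0.06 rad of its rest position and its nose under the latch pin (within 9 mm of its axis); the tube lies still in both V-blocks (axis within 4 mm and 0.06 rad of its seat) with its end within 3 mm of the end stop (all of step 2 and distance between hook_nose and pin_mid below 0.009 m and y of tube in the frame of jig between 0.005 and 0.013 m and x of tube in the frame of jig between -0.004 and 0.004 m and z of tube in the frame of jig below 0.054 m and angle between the y axis of tube and the y axis of jig, either way round below 0.06 rad and linear speed of tube below 0.02 m/s); the robot touches nothing.
It fails at once if the oil bottle, deburring tool or brush is moved more than 30 mm (distance of any of oil_bottle, deburrer, brush from where it was at the start of the episode above 0.03 m).
It fails at once if the vice or the tray of tubes is pushed with more than 5 N (contact force between any of vice, tray and the arm above 5 N or contact force between any of vice, tray and the fingers above 5 N).
It also fails if it takes over 48 s, if anything falls off the work surface, if the arm or the gripper's body presses on something with over 40 N, if the wrist force passes 120 N, or if a joint passes its speed limit or range.

## Working session

There is one attempt and no reset: what is moved stays moved. The work goes in short steps, Python scripts to look and compute and a shell command to move; the robot and the scene stay as the last step left them, time stands still between calls to the robot, and variables do not carry over. Pictures are saved under pics/ and viewed, at most 10 in all, crops included, and the job is handed in when it is done.

```bash
mkdir -p pics; ls
cat > h.py <<'E'
from workcell import env
import numpy as np, cv2
def cam(n):
    c=env.read_camera(n); return c
def save(c,f): cv2.imwrite('pics/'+f,c['img'][:,:,::-1])
def ray(c,u,v):
    f=192/np.tan(np.radians(c['fov_y'])/2)
    d=np.array([(u-c['cx'])/f,-(v-c['cy'])/f,-1.]); T=np.array(c['T'])
    d=T[:3,:3]@d; return T[:3,3],d/np.linalg.norm(d)
def plane(c,u,v,z):
    o,d=ray(c,u,v); return o+d*(z-o[2])/d[2]
def proj(c,p):
    f=192/np.tan(np.radians(c['fov_y'])/2); T=np.array(c['T'])
    q=T[:3,:3].T@(np.array(p)-T[:3,3]); return c['cx']-f*q[0]/q[2], c['cy']+f*q[1]/q[2]
E
python3 - <<'E'
from h import *
for n in('top','side'):
    c=cam(n); save(c,n+'0.png'); print(n,{k:c[k] for k in c if k!='img'})
print(env.get_state())
E
```

```text
pics
top {'fov_y': 57.31754915270993, 'cx': 255.81730570785012, 'cy': 194.59888268716665, 'T': array([[ 0.01408609,  0.98819253, -0.15256838,  0.31593858],
       [-0.99970284,  0.0108824 , -0.02181316, -0.05144344],
       [-0.01989529,  0.1528303 ,  0.98805216,  1.15127922],
       [ 0.        ,  0.        ,  0.        ,  1.        ]])}
side {'fov_y': 57.05013095964589, 'cx': 252.90292518119404, 'cy': 185.39196205341398, 'T': array([[ 0.87452681,  0.26613667, -0.40543081, -0.05215803],
       [-0.48492723,  0.49185527, -0.72313483, -0.98973576],
       [ 0.00696058,  0.82900523,  0.55919753,  0.79880171],
       [ 0.        ,  0.        ,  0.        ,  1.        ]])}
{'clock': 0.1, 'joint_pos': array([-1.37759029e+00,  3.13910768e-01,  4.51194599e-02,  1.30361753e+00,
        1.66899439e-05,  1.43120534e+00]), 'qvel': array([-0.00087377, -0.00055796,  0.00132671, -0.00042714,  0.00115703,
       -0.00036312]), 'tau': array([ 1.56792874e-03, -4.81723738e+01,  2.99244869e+01,  1.26576421e-02,
       -1.53689834e-04, -9.19767132e-06]), 'tcp_pos': array([ 0.18776231, -0.54302355,  0.24151729]), 'orientation': array([-8.06191926e-04,  9.86187363e-01,  1.65631627e-01, -1.32692189e-05]), 'wrist_force': array([-0.16943021, -0.23398969, -0.03576703]), 'ft_torque': array([0.02523345, 0.01140637, 0.06995374]), 'grip_force': 0.0, 'finger_gap': 0.08512607275186887}
```

View pics/top0.png

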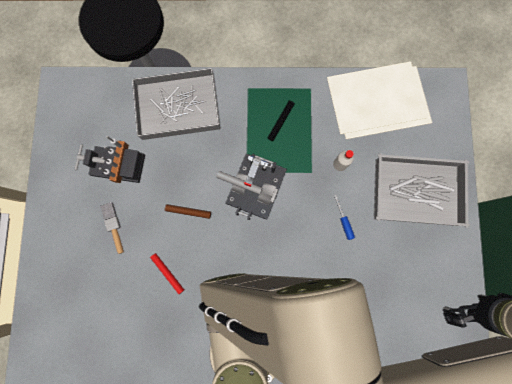

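View pics/side0.png

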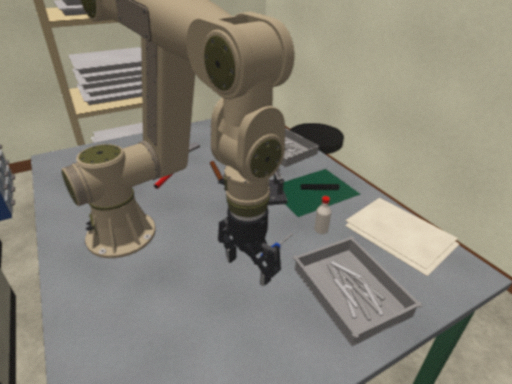

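The top view shows the jig near (255,190) with the tube poking out to the left at (218,176); the side view has the jig hidden by the arm. I'll enlarge the jig in the top view.

Run:
```python
from h import *
c=cam('top'); im=c['img'][140:235,200:310,::-1]
cv2.imwrite('pics/crop1.png',cv2.resize(im,None,fx=6,fy=6,interpolation=cv2.INTER_CUBIC)[:600,:800])
for u,v in[(241,157),(285,168),(272,220),(226,208),(217,175)]: print(u,v,plane(c,u,v,0.02))
```

```text
241 157 [0.6162672  0.02446545 0.02      ]
285 168 [ 0.58028552 -0.12131175  0.02      ]
272 220 [ 0.40843463 -0.07975412  0.02      ]
226 208 [0.44554903 0.06970187 0.02      ]
217 175 [0.55455454 0.10237429 0.02      ]
```

View pics/crop1.png

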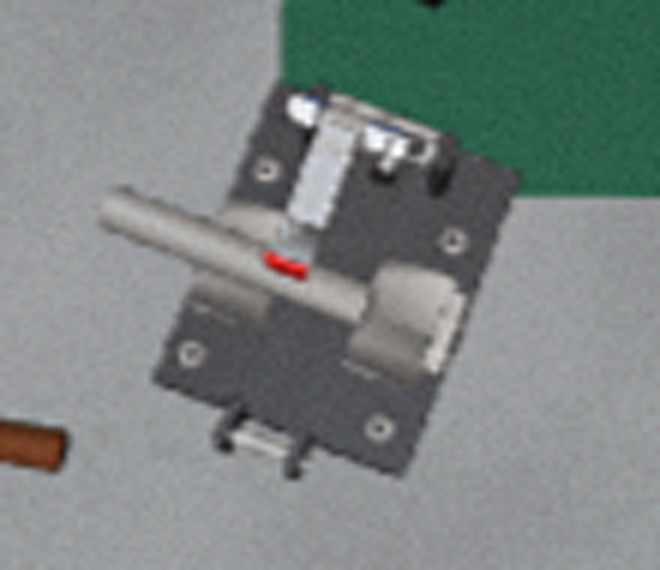

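The crop shows the tube's free end at crop (105,205), its other end at (362,300), the base corners at (282,80), (520,172), (405,475) and (153,380), the pin at (262,440) and the red lip at (285,265). Next is a rigid fit of these points to the jig.

Run:
```python
from h import *
c=cam('top')
P=lambda a,b,z: plane(c,200+(a+.5)/6-.5,140+(b+.5)/6-.5,z)
pts=[(282,80,.02,-0+105,70),(520,172,.02,105,-76),(405,475,.02,-75,-76),(153,380,.02,-75,70),(262,440,.04,-88,0)]
W=np.array([P(a,b,z)[:2] for a,b,z,_,_ in pts]); J=np.array([[x,y] for *_,x,y in pts])/1000
wc,jc=W.mean(0),J.mean(0); U,S,V=np.linalg.svd((J-jc).T@(W-wc)); R=(U@V).T
t=wc-R@jc; print('jig',t,'yaw',np.degrees(np.arctan2(R[1,0],R[0,0])));print('res mm',((W-J@R.T-t)*1000).round(1))
tj=lambda p:((p[:2]-t)@R*1000).round(1)
print('tube free end',tj(P(105,205,.05)),P(105,205,.05),'other',tj(P(362,300,.05)))
# red lip centre
im=c['img'].astype(int);m=(im[...,0]>150)&(im[...,1]<90);m[:170]=0;m[200:]=0;m[:,:235]=0;m[:,265:]=0
v,u=np.nonzero(m);print('lip px',u.mean(),v.mean(),len(u))
for z in(.2,.23,.26,.29): print(z,tj(plane(c,u.mean(),v.mean(),z)))
for n,p in dict(leafedge=(430,140)).items():
  for z in (.088,.26): print(n,z,tj(P(*p,z)))
for n,(u,v) in dict(bottle=(346,162),deb=(346,220),vicepins=(122,160)).items(): print(n,plane(c,u,v,0))
np.savez('jig.npz',R=R,t=t)
for x,y in[(0,105),(0,85),(0,130),(110,0),(-50,0)]: print((x,y),R@[x/1e3,y/1e3]+t)
```

```text
jig [ 0.50858161 -0.01931103] yaw -20.893906946733612
res mm [[-1.3 -2.5]
 [-0.1  2.3]
 [ 0.9 -0.3]
 [-1.3  0.3]
 [ 1.8  0.1]]
tube free end [ -1.  125.3] [0.55232312 0.09815418 0.05      ] other [  1.5 -21.5]
lip px 246.8181818181818 183.36363636363637 11
0.2 [-18.8   7.9]
0.23 [-23.5   4.6]
0.26 [-28.2   1.2]
0.29 [-32.9  -2.1]
leafedge 0.088 [ 86.5 -26. ]
leafedge 0.26 [ 45.3 -37.8]
bottle [ 0.6074519  -0.32641111  0.        ]
deb [ 0.41307882 -0.32156185  0.        ]
vicepins [0.60754331 0.42997178 0.        ]
(0, 105) [0.54602867 0.07878443]
(0, 85) [0.5388959  0.06009958]
(0, 130) [0.55494464 0.10214049]
(110, 0) [ 0.61134828 -0.05854128]
(-50, 0) [ 0.46186949 -0.00147909]
```

```bash
python3 -m jog '[[1,0,0,0,6.65],[1,0,0,0,6.65],[1,0,0,0,6.65],[1,0,0,0,6.65],[1,0,0,0,6.65]]'
python3 -m jog '[[1,0,0,0,6.65],[1,0.0092,-0.036,0,0],[1,0.0092,-0.036,0,0],[1,0.0092,-0.036,0,0],[1,0.0092,-0.036,0,0]]'
python3 -m jog '[[1,0.0092,-0.036,0,0],[1,0.0092,-0.036,0,0],[1,0.0092,-0.036,0,0],[1,0.0092,-0.036,0,0]]'
```

```text
clock: 0.62
tcp_pos: [0.1878, -0.5433, 0.2421]
orientation: [-0.0, 0.992, -0.126, -0.0]
wrist_force: [0.2, -0.2, -0.1]
finger_gap: 0.0256
grip_force: 0.0
clock: 1.03
tcp_pos: [0.2738, -0.4206, 0.2419]
orientation: [-0.0, 0.983, -0.181, -0.0]
wrist_force: [0.3, 0.3, -0.0]
finger_gap: -0.0002
grip_force: 0.0
clock: 1.37
tcp_pos: [0.3596, -0.2988, 0.2423]
orientation: [0.0, 0.983, -0.181, 0.0]
wrist_force: [0.6, -0.8, 0.0]
finger_gap: -0.0003
grip_force: 0.0
```

```bash
python3 -m jog '[[1,-0.0088,-0.0301,0,0],[1,-0.0088,-0.0301,0,0],[1,-0.0088,-0.0301,0,0],[1,-0.0088,-0.0301,0,0]]'
python3 -m jog '[[1,-0.0088,-0.0301,0,0],[1,-0.0088,-0.0301,0,0],[1,-0.0088,-0.0301,0,0],[1,-0.0088,-0.0301,0,0]]'
python3 -m jog '[[1,-0.0026,-0.0347,0,0],[1,-0.0026,-0.0347,0,0],[1,-0.0026,-0.0347,0,0]]'
python3 -m jog '[[1,-0.0026,-0.0347,0,0],[1,-0.0026,-0.0347,0,0],[1,-0.0026,-0.0347,0,0],[1,0,0,0,0]]'
```

```text
clock: 1.7
tcp_pos: [0.3688, -0.1738, 0.2421]
orientation: [-0.0, 0.984, -0.181, -0.0]
wrist_force: [0.7, 0.8, 0.0]
finger_gap: 0.0002
grip_force: 0.0
clock: 2.03
tcp_pos: [0.3769, -0.0532, 0.2423]
orientation: [-0.002, 0.984, -0.177, 0.0]
wrist_force: [0.4, 0.7, -1.1]
finger_gap: 0.0004
grip_force: 0.0
clock: 2.28
tcp_pos: [0.3844, -0.0149, 0.2445]
orientation: [-0.028, 0.989, -0.145, 0.004]
wrist_force: [-0.6, -0.5, -0.0]
finger_gap: 0.0
grip_force: 0.0
clock: 2.62
tcp_pos: [0.3888, 0.0253, 0.2525]
orientation: [-0.053, 0.992, -0.111, 0.006]
wrist_force: [-0.0, 0.1, -0.4]
finger_gap: 0.0001
grip_force: 0.0
```

Run:
```python
from h import *
print(env.get_state()['joint_pos'].round(3),env.get_state()['tcp_pos'])
```

```text
[-0.223 -0.065 -0.37   1.266  0.107  3.141] [0.38876612 0.02532322 0.2525059 ]
```

Joint 6 hit its limit, so I'll turn the tool a quarter turn back. The tool x axis then lies along jig +y.

```bash
python3 -m jog '[[1,0,0,0,-7],[1,0,0,0,-7],[1,0,0,0,-7],[1,0,0,0,-7],[1,0,0,0,-7]]'
python3 -m jog '[[1,0,0,0,-7],[1,0,0,0,-7],[1,0,0,0,-7],[1,0,0,0,-7],[1,0,0,0,-7]]'
python3 - <<'E'
from h import *
print(env.get_state()['joint_pos'].round(3))
c=cam('side');save(c,'side2.png')
E
```

```text
clock: 3.03
tcp_pos: [0.3885, 0.0238, 0.2519]
orientation: [-0.048, 0.98, 0.194, 0.021]
wrist_force: [0.2, 0.4, 0.4]
finger_gap: 0.0004
grip_force: 0.0
clock: 3.45
tcp_pos: [0.3885, 0.0238, 0.2519]
orientation: [-0.039, 0.876, 0.48, 0.034]
wrist_force: [0.3, 1.2, -0.6]
finger_gap: -0.0
grip_force: 0.0
[-0.226 -0.064 -0.371  1.265  0.105  1.913]
```

```bash
cat >> h.py <<'E'
from scipy.spatial.transform import Rotation as Ro
_j=np.load('jig.npz'); JR=np.eye(3); JR[:2,:2]=_j['R']; Jt=np.append(_j['t'],0)
def now():
    s=env.get_state(); q=s['orientation']; R=Ro.from_quat(np.r_[q[1:],q[0]]).as_matrix()
    p=np.array(s['tcp_pos']); return p,R,p+.011*R[:,2]
def plan(*targets):   # jig tip targets in mm -> tool-axis shifts, leg by leg
    p,R,t=now(); print('tip jig',(JR.T@(t-Jt)*1e3).round(1),'tool axes in jig\n',(JR.T@R).round(3), 'F jig',(JR.T@env.get_state()['wrist_force']).round(1))
    for g in targets:
        w=JR@(np.array(g)/1e3)+Jt; print(g,'tool shift',(R.T@(w-t)).round(4)); t=w
E
python3 -m jog '[[1,0,0,0,-5.8],[1,0,0,0,-5.8],[1,0,0,0,0]]' | head -3
python3 -c "
from h import *
plan((-100,160,240),(0,160,240),(0,160,38),(0,120,38))"
```

```text
clock: 3.75
tcp_pos: [0.3885, 0.0239, 0.2519]
orientation: [-0.036, 0.824, 0.564, 0.038]
tip jig [-127.8   -1.3  241. ] tool axes in jig
 [[ 0.008  1.    -0.016]
 [ 0.995 -0.006  0.103]
 [ 0.103 -0.016 -0.995]] F jig [-0.3 -0.1  0.7]
(-100, 160, 240) tool shift [0.1606 0.0268 0.0172]
(0, 160, 240) tool shift [ 0.0008  0.1    -0.0016]
(0, 160, 38) tool shift [-0.0209  0.0033  0.2009]
(0, 120, 38) tool shift [-0.0398  0.0002 -0.0041]
```

View pics/side2.png

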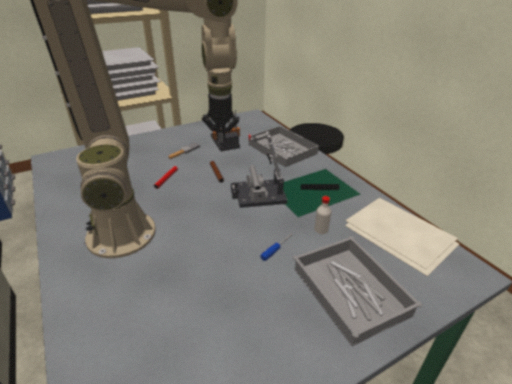

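The side view shows the jig clear at (258,190), the leaf near-upright at (273,165) with its hook at (252,137), and the gripper at (222,130) in front of it. I'll go round to the tube's free end.

```bash
python3 -m jog '[[1,0.032,0.0054,0.0034,0],[1,0.032,0.0054,0.0034,0],[1,0.032,0.0054,0.0034,0],[1,0.032,0.0054,0.0034,0],[1,0.032,0.0054,0.0034,0]]' |head -2
python3 -m jog '[[1,0,0.033,0,0],[1,0,0.033,0,0],[1,0,0.034,0,0],[1,0,0,0,0]]' | head -4
python3 -m jog '[[1,-0.0035,0.0005,0.033,0],[1,-0.0035,0.0005,0.033,0],[1,-0.0035,0.0005,0.033,0],[1,-0.0035,0.0005,0.033,0],[1,0,0,0,0]]'
python3 -c "
from h import *
plan((0,160,38),(0,130,38))
c=cam('side');im=c['img'][130:230,200:333,::-1];cv2.imwrite('pics/s3.png',cv2.resize(im,None,fx=6,fy=6,interpolation=2)[:600,:798])"
```

```text
clock: 4.17
tcp_pos: [0.4725, 0.1657, 0.2511]
clock: 4.5
tcp_pos: [0.5701, 0.1264, 0.2477]
orientation: [-0.035, 0.826, 0.561, 0.038]
wrist_force: [0.3, 0.4, 0.4]
clock: 4.92
tcp_pos: [0.5596, 0.1276, 0.1099]
orientation: [-0.039, 0.826, 0.562, 0.033]
wrist_force: [-1.1, 0.2, -0.1]
finger_gap: -0.0001
grip_force: 0.0
tip jig [ -5.1 156.5  99. ] tool axes in jig
 [[ 0.013  1.    -0.027]
 [ 0.995 -0.01   0.099]
 [ 0.098 -0.028 -0.995]] F jig [-1.1 -0.2 -0.1]
(0, 160, 38) tool shift [-0.0025  0.0067  0.0609]
(0, 130, 38) tool shift [-0.0299  0.0003 -0.003 ]
```

View pics/s3.png

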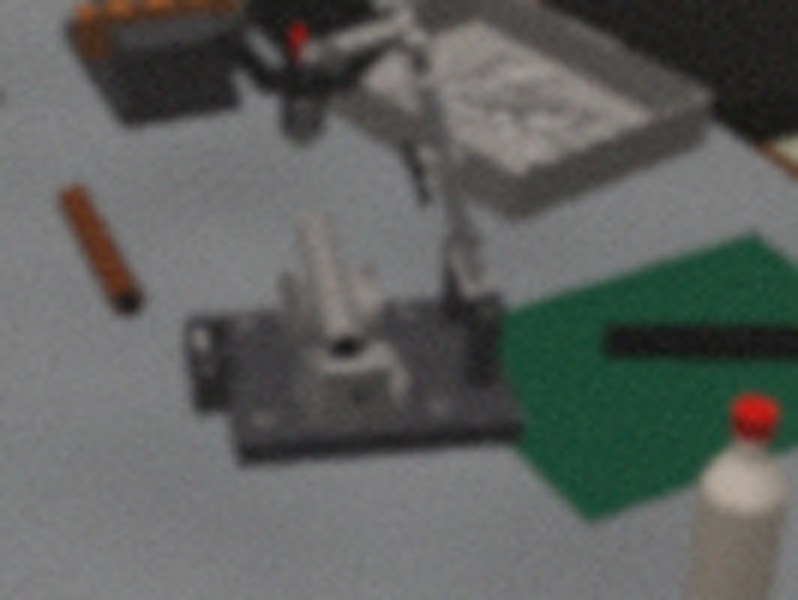

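The tips (300,130 in the crop) stand beyond the tube's free end (312,215), in line with it. I'll lower and push.

```bash
python3 -m jog '[[1,-0.001,0.003,0.02,0],[1,-0.001,0.003,0.02,0],[1,-0.0005,0.001,0.021,0],[1,0,0,0,0]]' |head -5
python3 -m jog '[[1,-0.008,0,-0.0008,0],[1,-0.008,0,-0.0008,0],[1,-0.006,0,-0.0006,0],[1,-0.006,0,-0.0006,0],[1,-0.006,0,-0.0006,0]]' | grep force
python3 -c "
from h import *
plan((0,97,38))"
```

```text
clock: 5.3
tcp_pos: [0.571, 0.1294, 0.0547]
orientation: [-0.037, 0.825, 0.563, 0.037]
wrist_force: [-1.0, 0.4, -0.3]
finger_gap: 0.0002
wrist_force: [1.1, 3.1, 1.8]
grip_force: 1.6
tip jig [  6.8 128.5  46.4] tool axes in jig
 [[ 0.007  1.    -0.013]
 [ 0.994 -0.006  0.106]
 [ 0.106 -0.013 -0.994]] F jig [-0.1  3.3  1.8]
(0, 97, 38) tool shift [-0.0323 -0.0065  0.0051]
```

```bash
python3 -m jog '[[1,-0.005,-0.001,0,0],[1,-0.005,-0.001,0,0],[1,-0.005,-0.001,0,0],[1,-0.004,-0.001,0,0],[1,-0.003,0,0,0]]' | grep -E "force|pos"
python3 -m jog '[[1,-0.002,0,0,0],[1,-0.002,0,0,0],[1,-0.001,0,0,0],[1,0,0,0,0]]' | grep -E "force|pos"
python3 -c "
from h import *
plan((0,97,40))"
```

```text
tcp_pos: [0.5482, 0.0785, 0.054]
wrist_force: [1.2, 2.1, 1.3]
grip_force: 0.6
tcp_pos: [0.546, 0.0744, 0.0531]
wrist_force: [1.4, 3.7, 5.3]
grip_force: 2.6
tip jig [  1.4 102.   42.2] tool axes in jig
 [[ 0.007  1.    -0.015]
 [ 0.994 -0.005  0.105]
 [ 0.105 -0.016 -0.994]] F jig [0.  3.9 5.3]
(0, 97, 40) tool shift [-0.0052 -0.0014  0.0017]
```

```bash
for i in 1; do python3 -m jog '[[1,-0.0015,0,0,0],[1,-0.0015,0,0,0],[1,0,0,0,0]]' | grep -E "wrist|pos"; python3 -m jog '[[1,-0.0015,0,0,0],[1,-0.0015,0,0,0],[1,0,0,0,0]]' | grep -E "wrist|pos"; done
```

```text
tcp_pos: [0.5454, 0.0722, 0.053]
wrist_force: [3.1, 6.9, 5.3]
tcp_pos: [0.5453, 0.072, 0.0531]
wrist_force: [5.8, 15.4, 4.0]
```

Force rose to 15 N with the TCP stationary at the expected place, so the tube is home. I'll back off, rise and go round behind the leaf.

```bash
python3 -m jog '[[1,0.004,0,0,0],[1,0.01,0,0,0],[1,0.02,0,0,0],[1,0.02,0,-0.01,0]]' | grep -E "wrist|pos"
python3 -m jog '[[1,0.003,0,-0.035,0],[1,0.003,0,-0.035,0],[1,0.003,0,-0.035,0],[1,0.003,0.0,-0.035,0],[1,0.003,0,-0.035,0]]' | grep -E "wrist|pos"
python3 -m jog '[[1,0,0.032,-0.004,0],[1,0,0.032,-0.004,0],[1,0,0.032,0,0],[1,0,0,0,0]]' | grep -E "wrist|pos"
python3 - <<'E'
from h import *
plan((95,150,205),(95,0,205))
c=cam('top'); im=c['img'][140:235,200:310,::-1]
cv2.imwrite('pics/crop4.png',cv2.resize(im,None,fx=6,fy=6,interpolation=cv2.INTER_CUBIC))
E
```

```text
tcp_pos: [0.5602, 0.1173, 0.0651]
wrist_force: [0.1, -1.0, -0.4]
tcp_pos: [0.5631, 0.1132, 0.2439]
wrist_force: [0.9, -0.6, -0.2]
tcp_pos: [0.6574, 0.0752, 0.2467]
wrist_force: [0.1, -1.0, -0.5]
tip jig [105.2 142.5 235.8] tool axes in jig
 [[ 0.01   1.    -0.016]
 [ 0.995 -0.008  0.101]
 [ 0.101 -0.017 -0.995]] F jig [ 0.5 -0.9 -0.5]
(95, 150, 205) tool shift [ 0.0043 -0.0097  0.0316]
(95, 0, 205) tool shift [-0.1492  0.0013 -0.0151]
```

View pics/crop4.png

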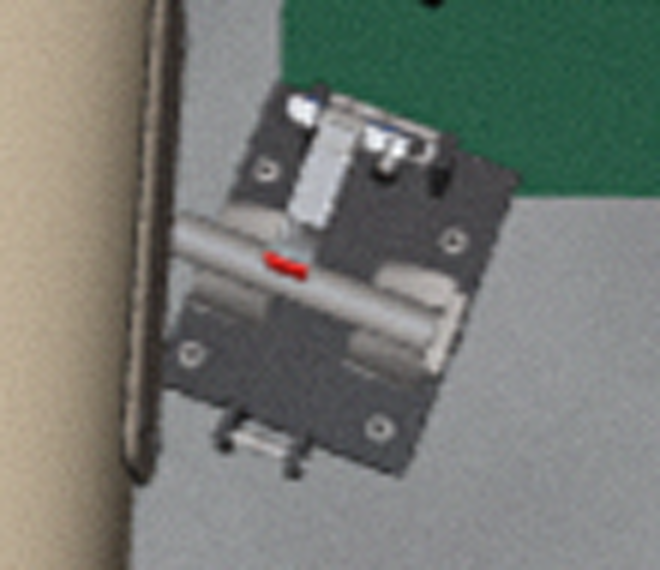

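The tube's end now meets the stop at crop (435,325), and the leaf and lip have not moved. Next I'll go in behind the leaf.

```bash
python3 -m jog '[[1,0.0,-0.005,0.016,0],[1,0.0,-0.005,0.016,0],[1,-0.025,0,-0.0025,0],[1,-0.025,0,-0.0025,0]]' | grep -E "wrist|pos"
python3 -m jog '[[1,-0.025,0,-0.0025,0],[1,-0.025,0,-0.0025,0],[1,-0.022,0,-0.0025,0],[1,-0.022,0,-0.002,0],[1,0,0,0,0]]' | grep -E "wrist|pos"
python3 -c "
from h import *
plan((85,0,205),(54,0,205))
print(env.get_state()['joint_pos'].round(2))"
```

```text
tcp_pos: [0.624, 0.0393, 0.2153]
wrist_force: [0.3, 0.2, -0.3]
tcp_pos: [0.59, -0.0526, 0.2169]
wrist_force: [-0.6, 0.8, 0.6]
tip jig [ 87.7  -1.  205.9] tool axes in jig
 [[ 0.011  1.    -0.018]
 [ 0.995 -0.009  0.101]
 [ 0.101 -0.019 -0.995]] F jig [-0.8  0.5  0.6]
(85, 0, 205) tool shift [ 0.0009 -0.0027  0.0011]
(54, 0, 205) tool shift [-0.0003 -0.031   0.0006]
[-0.28  0.35  0.04  1.26  0.1   1.67]
```

```bash
python3 -m jog '[[1,0,-0.009,0,0],[1,0,-0.009,0,0],[1,0,-0.009,0,0],[1,0,-0.009,0,0]]' | grep -E "wrist|pos"
python3 -m jog '[[1,0,-0.0083,0.0037,0],[1,0,-0.0083,0.0037,0],[1,0,-0.0083,0.0037,0]]' | grep -E "wrist|pos"
python3 -m jog '[[1,-0.0005,-0.007,0.0053,0],[1,-0.0005,-0.007,0.0053,0],[1,-0.0005,-0.007,0.0053,0]]' | grep -E "wrist|pos"
python3 -c "
from h import *
plan((5,0,179),(-14,0,159),(-30,0,136),(-40,0,111),(-50,0,90))
c=cam('side');im=c['img'][110:210,200:333,::-1];cv2.imwrite('pics/s5.png',cv2.resize(im,None,fx=6,fy=6,interpolation=2)[:600,:798])"
```

```text
tcp_pos: [0.5584, -0.0357, 0.2183]
wrist_force: [1.6, -0.2, -0.3]
tcp_pos: [0.5357, -0.026, 0.208]
wrist_force: [2.5, -1.5, 0.3]
tcp_pos: [0.5157, -0.018, 0.1923]
wrist_force: [1.3, -0.8, 1.0]
tip jig [  6.    5.  181.4] tool axes in jig
 [[ 0.005  1.    -0.015]
 [ 0.995 -0.004  0.103]
 [ 0.103 -0.015 -0.995]] F jig [ 1.5 -0.2  1. ]
(5, 0, 179) tool shift [-0.0052 -0.001   0.0019]
(-14, 0, 159) tool shift [-0.0022 -0.0187  0.0202]
(-30, 0, 136) tool shift [-0.0025 -0.0156  0.0231]
(-40, 0, 111) tool shift [-0.0026 -0.0096  0.025 ]
(-50, 0, 90) tool shift [-0.0022 -0.0097  0.021 ]
```

View pics/s5.png

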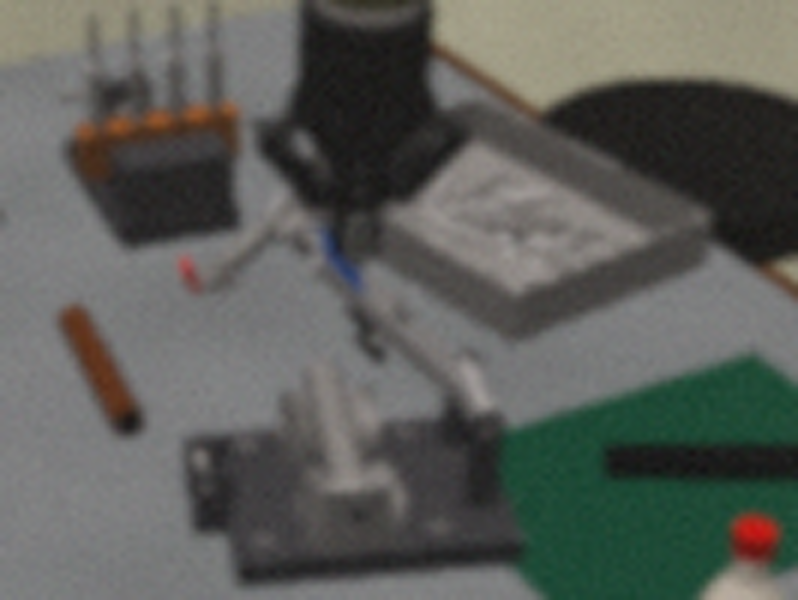

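The leaf is at about 45° with the tips on the blue patch (345,255) and the lip at (190,270). The swing is going well, so I'll carry on.

```bash
python3 -m jog '[[1,-0.002,-0.0066,0.0074,0],[1,-0.002,-0.0066,0.0074,0],[1,-0.002,-0.0066,0.0074,0]]' | grep -E "wrist|pos"
python3 -m jog '[[1,-0.001,-0.0052,0.0077,0],[1,-0.001,-0.0052,0.0077,0],[1,-0.001,-0.0052,0.0077,0]]' | grep -E "wrist|pos"
python3 -m jog '[[1,-0.001,-0.0032,0.0083,0],[1,-0.001,-0.0032,0.0083,0],[1,-0.001,-0.0032,0.0083,0]]' | grep -E "wrist|pos"
python3 -c "
from h import *
plan((-50,0,100),(-50,0,84))"
```

```text
tcp_pos: [0.4963, -0.0141, 0.17]
wrist_force: [1.7, 0.2, 1.1]
tcp_pos: [0.4812, -0.0093, 0.1465]
wrist_force: [0.8, -1.1, 0.9]
tcp_pos: [0.4716, -0.0065, 0.1209]
wrist_force: [1.4, -0.1, 1.7]
tip jig [-3.930e+01 -1.000e-01  1.099e+02] tool axes in jig
 [[ 0.007  1.    -0.015]
 [ 0.995 -0.005  0.104]
 [ 0.104 -0.016 -0.994]] F jig [1.3 0.4 1.7]
(-50, 0, 100) tool shift [-0.001  -0.0106  0.0101]
(-50, 0, 84) tool shift [-0.0017  0.0003  0.0159]
```

Now the last 0.2 rad: pressing in small steps while watching the force.

```bash
python3 -m jog '[[1,-0.0005,-0.005,0.005,0],[1,-0.0005,-0.005,0.005,0],[1,-0.0005,0,0.005,0]]' | grep -E "wrist|pos"
python3 -m jog '[[1,-0.0003,0,0.003,0],[1,-0.0003,0,0.003,0],[1,-0.0002,0,0.002,0],[1,0,0,0,0]]' | grep -E "wrist|pos"
python3 -m jog '[[1,-0.0002,0,0.0015,0],[1,-0.0002,0,0.0015,0],[1,0,0,0,0]]' | grep -E "wrist|pos"
python3 -c "
from h import *
plan((-50,0,84))"
```

```text
tcp_pos: [0.4608, -0.0025, 0.106]
wrist_force: [-3.5, 1.0, 7.3]
tcp_pos: [0.4608, -0.0025, 0.0983]
wrist_force: [-1.1, 0.8, 3.9]
tcp_pos: [0.4608, -0.0025, 0.0956]
wrist_force: [-3.9, 0.2, 7.0]
tip jig [-50.8  -0.2  84.6] tool axes in jig
 [[ 0.007  1.    -0.018]
 [ 0.995 -0.005  0.104]
 [ 0.104 -0.019 -0.994]] F jig [-3.7 -1.2  7. ]
(-50, 0, 84) tool shift [0.0001 0.0008 0.0006]
```

```bash
python3 -m jog '[[1,0,0,0.0015,0],[1,0,0,0.001,0],[1,0,0,0,0]]' | grep -E "wrist|pos"
python3 -m jog '[[1,0,0,0.001,0],[1,0,0,0.001,0],[1,0,0,0,0]]' | grep -E "wrist|pos"
```

```text
tcp_pos: [0.461, -0.0024, 0.0951]
wrist_force: [-10.7, 0.5, 25.6]
tcp_pos: [0.461, -0.0024, 0.0948]
wrist_force: [-16.3, -0.5, 40.6]
```

The leaf is on its stop at 40 N. I'll lift off and check.

```bash
python3 -m jog '[[1,0,0,-0.004,0],[1,0,0,-0.01,0],[1,0,0,-0.03,0],[1,0,0,-0.04,0],[1,0,0,-0.04,0]]' | grep -E "wrist|pos"
python3 -m jog '[[1,0,-0.04,-0.02,0],[1,0,-0.04,0,0],[1,0,-0.04,0,0],[1,0.03,0,0,0],[1,0.03,0,0,0]]' | grep -E "wrist|pos|clock"
python3 - <<'E'
from h import *
c=cam('side');im=c['img'][150:220,225:318,::-1];a=cv2.resize(im,(528,397),interpolation=2)
cv2.imwrite('pics/f6.png',cv2.resize(im,(797,600),interpolation=2))
t=cam('top'); cv2.imwrite('pics/f7.png',cv2.resize(t['img'][140:235,200:310,::-1],None,fx=6,fy=6,interpolation=2))
for n,q in dict(pin=(-88,0,40),leafcorner=(-99,-28,84),leafcorner2=(-99,-28,74),home_end=(0,85,50),hinge=(85,-28,84)).items():
    w=JR@(np.array(q)/1e3)+Jt; u,v=proj(c,w);tu,tv=proj(t,w);print(n,'side crop',(u-225)*8.57,(v-150)*8.57,'top crop',(tu-200)*6,(tv-140)*6)
E
```

```text
tcp_pos: [0.4581, -0.015, 0.2148]
wrist_force: [0.8, -0.6, 0.1]
clock: 12.65
tcp_pos: [0.3685, 0.0812, 0.241]
wrist_force: [0.7, -1.7, 0.5]
pin side crop 75.4421960885732 323.4923752460869 top crop 259.68781075773336 440.9283479119018
leafcorner side crop 53.74067315935503 277.11618885364453 top crop 297.9115621417289 472.6097551496616
leafcorner2 side crop 54.37628819643777 296.54224370425413 top crop 298.6389045540839 474.26718329099356
home_end side crop 244.65230346242555 190.31647579000085 top crop 172.8547049983178 227.82532058447424
hinge side crop 475.8680950784997 246.56834808679633 top crop 429.81065912396286 143.40873407707437
```

View pics/f6.png

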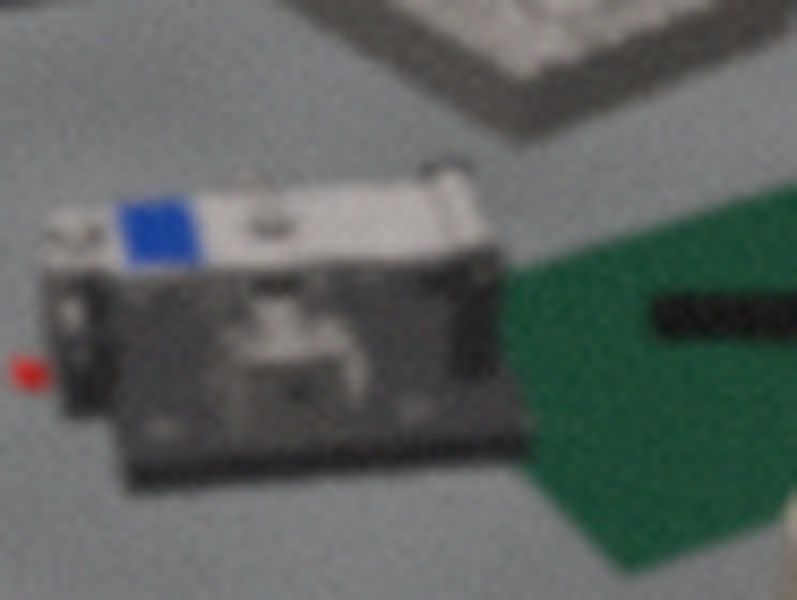

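View pics/f7.png

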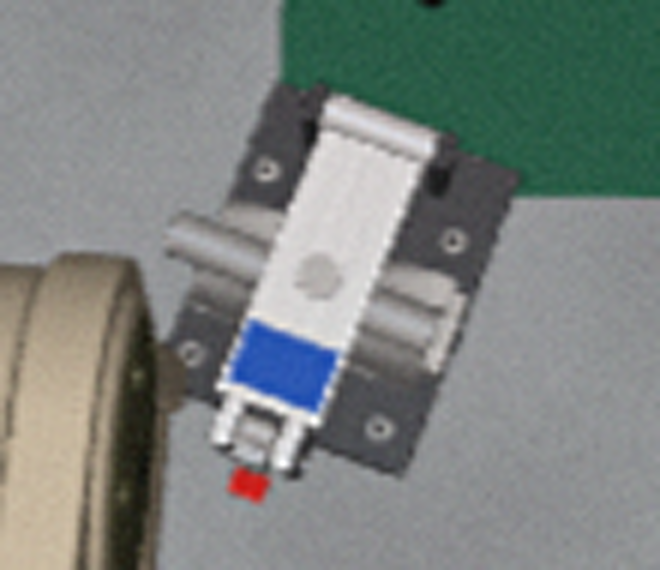

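The leaf lies flat over the seated tube with the lip below the pin, at (30,375) in the side crop and (250,485) in the top crop. The pixels can't separate 0.01 rad from 0.05 rad open, so I'll probe the resting height with a light touch. It was 94.8 mm TCP at the stop.

```bash
python3 -m jog '[[1,-0.03,0,0,0],[1,-0.03,0.0,0,0],[1,0,0.04,0,0],[1,0,0.04,0,0],[1,0,0.04,0,0]]' | grep -E "wrist|pos"
python3 -m jog '[[1,0,0,0.041,0],[1,0,0,0.041,0],[1,0,0,0.038,0],[1,0,0,0.008,0],[1,0,0,0,0]]' | grep -E "wrist|pos"
python3 -m jog '[[1,0,0,0.003,0],[1,0,0,0.002,0],[1,0,0,0,0]]' | grep -E "wrist|pos"
python3 -m jog '[[1,0,0,0.002,0],[1,0,0,0,0],[1,0,0,0,0]]' | grep -E "wrist|pos"
python3 -m jog '[[1,0,0,0.002,0],[1,0,0,0,0],[1,0,0,0,0]]' | grep -E "wrist|pos"
```

```text
tcp_pos: [0.4621, -0.0196, 0.2328]
wrist_force: [-0.1, 0.1, 0.7]
tcp_pos: [0.4615, -0.0045, 0.1029]
wrist_force: [0.1, 0.4, 0.4]
tcp_pos: [0.466, -0.005, 0.1025]
wrist_force: [0.0, 0.0, 0.5]
tcp_pos: [0.4651, -0.0044, 0.0995]
wrist_force: [0.4, 1.0, 0.0]
tcp_pos: [0.465, -0.0041, 0.0969]
wrist_force: [0.7, 0.0, 0.7]
```

There is no contact even at 96.9 mm, so the leaf is less than about 0.016 rad open and is held by the hook. I'll retreat and hand in.

```bash
python3 -m jog '[[1,0,0,-0.01,0],[1,0,0,-0.03,0],[1,0,0,-0.04,0],[1,0,0,-0.04,0],[1,0,0,0,0]]' | grep -E "wrist|pos|clock"
python3 -m jog '[[1,0,0,0,0],[1,0,0,0,0],[1,0,0,0,0]]' | grep wrist
python3 -c "
from h import *
print(env.hand_in())"
```

```text
clock: 14.75
tcp_pos: [0.4653, -0.0176, 0.2232]
wrist_force: [2.3, -0.0, -0.3]
wrist_force: [-0.3, 0.2, -0.0]
the job is handed in; nothing more can be done
None
```

I handed the job in at about 15 s on the robot's clock: the tube is home against the end stop and the leaf is shut, held by its hook as far as a touch probe and the last pictures show; no verdict came back.

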